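Hold the hidden bolt head while the nut is run up tight

ROBOT

A 6-joint arm with a two-finger parallel gripper is mounted at the origin on the work surface. World frame = base frame: x ahead of the robot, y to its left, z up, the work surface at z = 0. Lengths are in m, angles in rad, forces in N, time in s.
With the tool pointing down it reaches from about 0.275 to 0.825 m from the base axis. Payload 4.9 kg.
Tool frame: the origin (TCP) lies midway between the tips of the shut fingers; the grasp point (between the pads) lies 19 mm behind it (bot.grip_depth is the distance from the TCP to the grasp point, in m); y points along the fingers, x is the direction in which the jaws open and shut, and the axes are right-handed (so a half turn about y gives the same grasp; the last joint's range is limited). The gripper opens to 85 mm and grips with 20 to 120 N. Pads are 22 mm wide; open, the fingers measure 114 mm over their backs; the gripper's body (76 mm by 85 mm) begins 54 mm behind the grasp point. The pads swing forward as they close: fully open they stand 13 mm farther back than shut.
Start: joints at [0.977, 0.326, -0.193, 1.052, 0, 1.437], TCP at [0.244, 0.493, 0.231] pointing down, gripper open.
Joint ranges: [-2.65, 2.65], [-0.97, 1.79], [-1.3, 1.35], [-1.93, 2.1], [-1.47, 1.37], [-3.14, 3.14]. Speed limits (rad/s): [2.57, 2.57, 3.14, 3.14, 3.14, 3.14].

INTERFACE

Orientations are given as a unit quaternion [w, x, y, z].
In Python, from cell import bot gives the robot as it stands. Calls block until the motion is done:
- bot.move_pose(position, orientation): joint-space move of the TCP to a pose.
- bot.move_linear(position, speed=0.15, rotation=None, until_force=None): straight line of the TCP; rotation=None keeps the orientation; speed is the mean speed in m/s. With until_force (N) it stops when the force on the tool has changed by that much, and returns True; else False.
- bot.goto_joints(angles): joint-space move.
- bot.set_gripper(opening, grasp_force=None): opening from 0.0 (shut) to 1.0 (fully open); grasp_force is the grip in N (None keeps the last); returns when the fingers have stopped.
- bot.wait(seconds).
- bot.solve_ik(position, orientation): joint angles nearest the present ones, or None.
- bot.camera(name): name is "scene" or "side" or "wrist"; returns the picture (400x640x3 uint8, red, green, blue); there is no depth.
- bot.calibration(name): a dict with "mtx" (3x3 intrinsics, pixels), "extrinsics" (4x4, takes a point from world to camera coordinates); the wrist camera has in their place "hand_eye" (4x4, takes a point from camera to tool coordinates, whose origin is the TCP and whose axes are the tool frame's). Camera axes: x right, y down, z forward; pixel columns grow to the right and rows downward; lengths in m; the calibration is good to about 2 mm. A picture is of the moment at which its call begins: read the wrist's pose just before it. calibration takes no time and is no camera call.
A pose or a line that the arm cannot do raises bot.PlanningError and nothing moves.
- bot.close_job(): hands the job in, once; it reports no verdict.
Trained networks look in the newest picture that a camera, given by its name, has taken for a name from the list of things; names that differ only in an ending like _2 or _b are one class to them, and where a whole thing is asked for, a point or a joint stands for the part that bears it (a point fixed in the world has none). Each returns a list of dicts, best first, with "confidence" (0 to 1); they miss things now and then, are a little off and sometimes report something else, mostly with a low value. They report only what shows in the picture. A call takes as long as a camera call.
- bot.search_frame(camera, thing): "bbox" ([left, top, width, height] in pixels, round what is visible of it).
Readings, each from a call of its own:
- bot.read_clock(): time.
- bot.read_joint_positions(): joint angles.
- bot.read_joint_vel(): joint speeds.
- bot.read_joint_efforts(): joint torques, N m.
- bot.read_position(): TCP position.
- bot.read_tool_rot(): TCP orientation.
- bot.read_ft_force(): force on the tool from outside, world axes, zero at the start.
- bot.read_moment(): the same for the moment, N m.
- bot.read_gripper_width(): opening from 0.0 (shut) to 1.0 (fully open).
Only numpy, scipy, OpenCV 4.12 (cv2) and the standard library are available. Lean on these libraries where they do the work, as an engineer would, in place of code of your own. Each camera call takes 0.05 s, during which the arm holds its last target. There are 200 camera calls.

TASK

The nut runner beside the finishing wheel is turning the nut on the bracket, but the bolt just spins along with it, so the nut never tightens. Reach down into the narrow gap behind the green bracket, between it and the lower green lip, grip the brass bolt head there squarely and firmly between the fingers so that it cannot turn, and keep holding until the nut has run up fully tight and the runner has stalled. Finish while still holding the head still (do not let go), and leave the two white cups and the wooden scraper where they are.

Things in the scene. Friction and masses are not known exactly. Their poses are not given: they have to be found in the camera images.
- bolt: Brass hexagonal bolt head, 26 mm across flats, 30 across corners, 16 thick; origin at its centre, 65 mm above the bench. x = bolt axis, level, towards the bracket; flats face +-y and every 60 degrees. Spins about x at about 1 rad/s until held; drive torque only about 0.08 N m: fingers closing level across the axis settle on flats at any phase; a grip of 20 N or more holds it.
- fixture: Heavy fixed fixture. Origin on the bench under the bolt head; x along the bolt axis, away from the robot (within 30 degrees), y left, z up. The head is mid-way in a gap 60 mm wide in x, open above: green bracket at x +30 to +38 mm (top at z 95), green lip at x -38 to -30 (top at z 75), floor at z 12, end plates at y -104 and +104 (top at z 52). A bush 19 mm thick joins head and bracket.
- wheel (a point): Centre of the top of the grey finishing wheel, 180 mm across, fixed, 84 mm above the bench, at y +225 mm of the fixture; a cup stands on it.
- runner (a point): Middle of the orange nut runner lying beyond the bracket, 62 mm in diameter, axis along the fixture's x at 65 mm height; it reaches from the bracket out to x +272 mm of the fixture.
- thread (a joint): How far the nut has been run along the bolt (rad of nut turn relative to bolt): starts between 0 and 1.5, stays put while the bolt spins along, grows at about 0.6 to 0.7 rad/s while the head is held, and stops at 5.0 = fully tight.
- spindle (a joint): Turning angle of the runner's socket and nut (rad), always driven towards larger values; it stalls only when the nut is tight and the bolt head is held.
- cup_wheel: White ceramic ramekin (90 mm across, 55 mm high) standing on the finishing wheel; bystander. Origin under its centre.
- cup_bench: White ceramic ramekin (90 mm across, 55 mm high) standing on the bench on the robot's side of the fixture; bystander. Origin under its centre.
- rib: Small wooden scraper, about 145 x 24 x 8 mm, lying on the bench on the robot's side of the fixture; bystander. Origin under its middle.

How it is judged:
On the way:
1. the bolt head is gripped between the fingers and has stopped turning (contact force between the fingers and bolt above 5 N and distance between the grasp point and bolt below 0.022 m and angular speed of bolt below 0.3 rad/s), for 0.3 s.
At the end, for the whole second after the job is handed in: Nut tight (thread within 0.15 rad of 5.0), runner stalled (under 0.1 rad/s); fingers still press the bolt head with over 5 N, grasp point within 22 mm of its centre, head turning under 0.3 rad/s; cups and scraper within 20 mm of their start (all of step 1 and value of joint thread above 4.85 rad and velocity of joint spindle below 0.1 rad/s and distance of each of cup_wheel, cup_bench, rib from where it was at the start of the episode below 0.02 m); the arm keeps its last pose, push and grip.
It fails at once if a cup or the scraper is pushed away or tipped over (distance of any of cup_wheel, cup_bench, rib from where it was at the start of the episode above 0.03 m or angle between any of cup_wheel, cup_bench, rib's own z axis and vertical above 0.5 rad).
It also fails if it takes over 43 s, if anything falls off the work surface, if the arm or the gripper's body presses on something with over 40 N, if the wrist force passes 120 N, or if a joint passes its speed limit or range.

## Working session

There is one attempt and no reset: what is moved stays moved. The work goes in short steps, each a Python script; the robot and the scene stay as the last script left them, time stands still between calls to the robot, and variables do not carry over. Pictures are saved under pics/ and viewed, about 8 in all and at most 12, crops included, and the job is handed in when it is done.

```bash
mkdir -p pics; ls
python3 - <<'E'
from cell import bot
import cv2,numpy as np
np.set_printoptions(precision=4,suppress=True)
ims=[]
for c in ("scene","side"):
    im=bot.camera(c); cv2.imwrite(f"pics/{c}0.png",im[:,:,::-1])
    for t in ("bolt","fixture","wheel","runner","cup_wheel","cup_bench","rib"):
        try: print(c,t,[(np.round(d["bbox"]).tolist(),round(d["confidence"],2)) for d in bot.search_frame(c,t)[:2]])
        except Exception as e: print(c,t,e)
    k=bot.calibration(c); print(k["mtx"],k["extrinsics"])
print(bot.calibration("wrist"),bot.read_clock(),bot.read_tool_rot(),bot.grip_depth)
E
```

```text
pics
scene bolt [([324.0, 188.0, 13.0, 14.0], 0.42)]
scene fixture [([274.0, 129.0, 194.0, 173.0], 0.68)]
scene wheel []
scene runner [([267.0, 127.0, 202.0, 180.0], 0.73), ([324.0, 189.0, 32.0, 43.0], 0.72)]
scene cup_wheel [([396.0, 117.0, 39.0, 41.0], 0.91)]
scene cup_bench [([217.0, 168.0, 40.0, 39.0], 0.61)]
scene rib [([312.0, 153.0, 44.0, 25.0], 0.86), ([326.0, 189.0, 12.0, 11.0], 0.59)]
[[420.1528   0.     320.8563]
 [  0.     420.1528 198.1157]
 [  0.       0.       1.    ]] [[ 0.3915  0.9201 -0.016  -0.2568]
 [ 0.7273 -0.3201 -0.6071 -0.3392]
 [-0.5637  0.226  -0.7945  1.2656]
 [ 0.      0.      0.      1.    ]]
side bolt [([314.0, 208.0, 11.0, 15.0], 0.69)]
side fixture [([193.0, 165.0, 168.0, 228.0], 0.83)]
side wheel [([189.0, 164.0, 174.0, 226.0], 0.95)]
side runner [([188.0, 164.0, 172.0, 224.0], 0.69), ([314.0, 207.0, 13.0, 18.0], 0.25)]
side cup_wheel [([282.0, 274.0, 54.0, 58.0], 0.96), ([375.0, 154.0, 37.0, 43.0], 0.73)]
side cup_bench [([375.0, 156.0, 38.0, 42.0], 0.6)]
side rib [([362.0, 241.0, 22.0, 59.0], 0.75)]
[[408.0074   0.     319.2147]
 [  0.     408.0074 195.2004]
 [  0.       0.       1.    ]] [[-0.9694 -0.2454  0.0078  0.5407]
 [-0.1929  0.7415 -0.6427  0.1326]
 [ 0.1519 -0.6245 -0.7661  0.8765]
 [ 0.      0.      0.      1.    ]]
{'mtx': array([[323.4913,   0.    , 321.5634],
       [  0.    , 323.4913, 197.9386],
       [  0.    ,   0.    ,   1.    ]]), 'hand_eye': array([[ 1.    , -0.0004,  0.0008, -0.    ],
       [-0.0009, -0.2701,  0.9628, -0.1428],
       [-0.0001, -0.9628, -0.2701,  0.0686],
       [ 0.    ,  0.    ,  0.    ,  1.    ]])} 0.8 [ 0.6008 -0.6008 -0.3729  0.3729] 0.0187
```

Run:
```python
import cv2,numpy as np
a=cv2.imread("pics/scene0.png")[100:320,200:480];b=cv2.imread("pics/side0.png")[140:400,160:440]
a=cv2.resize(a,None,fx=1.42,fy=1.42);b=cv2.resize(b,None,fx=1.42,fy=1.42)
h=max(a.shape[0],b.shape[0]);o=np.zeros((h,a.shape[1]+b.shape[1],3),np.uint8)
o[:a.shape[0],:a.shape[1]]=a;o[:b.shape[0],a.shape[1]:]=b
cv2.imwrite("pics/both0.png",o)
```

```text
(no output)
```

View pics/both0.png

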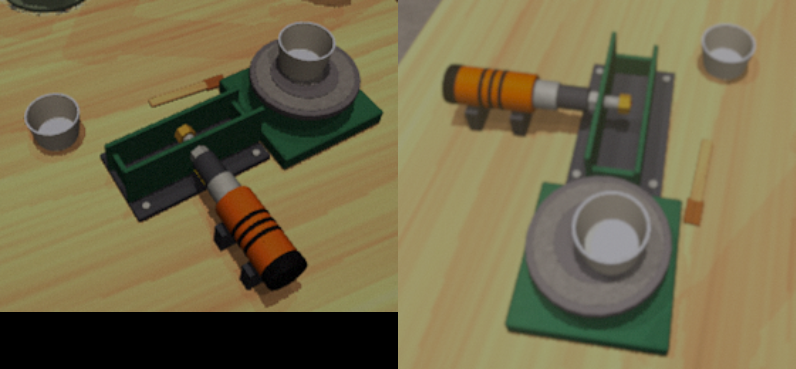

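The left crop (scene) shows the bolt head in the gap at about full-frame (330,194) and the wheel centre near (415,154). In the right crop (side) the bolt is at about (320,214), the wheel centre near (301,311), and the runner lies beyond the bracket. Next I triangulate and move above it.

```bash
cat > h.py <<'E'
from cell import bot
import cv2,numpy as np
from scipy.spatial.transform import Rotation as R
np.set_printoptions(precision=4,suppress=True)
def onplane(c,uv,z):
    k=bot.calibration(c);E=k["extrinsics"];r=E[:3,:3].T@np.linalg.inv(k["mtx"])@[*uv,1];o=-E[:3,:3].T@E[:3,3]
    return o+r*(z-o[2])/r[2]
def quat(yaw,s=1): # tool y down, tool x = s*fixture y
    x=s*np.array([-np.sin(yaw),np.cos(yaw),0]);y=np.array([0,0,-1.])
    return R.from_matrix(np.c_[x,y,np.cross(x,y)]).as_quat()[[3,0,1,2]]
def wristplane(p,q,uv,z):
    k=bot.calibration("wrist");H=k["hand_eye"];M=R.from_quat(np.r_[q[1:],q[0]]).as_matrix()
    o=M@H[:3,3]+p;r=M@H[:3,:3]@np.linalg.inv(k["mtx"])@[*uv,1]
    return o+r*(z-o[2])/r[2]
E
python3 - <<'E'
from h import *
b1=onplane("scene",(330.5,195),.065);b2=onplane("side",(319.5,214.5),.068)
w1=onplane("scene",(414.5,154),.084);w2=onplane("side",(301,311),.084)
r1=onplane("scene",(200+282/1.42,100+268/1.42),.065);r2=onplane("side",(160+54/1.42,140+82/1.42),.065)
print(b1,b2,w1,w2,r1,r2)
for b,w,r in((b1,w1,r1),(b2,w2,r2)):
    d=w-b;e=r-b;print(np.linalg.norm(d[:2]),np.arctan2(-d[0],d[1]),np.linalg.norm(e[:2]),np.arctan2(e[1],e[0]))
for n,cc in(("cup_bench",((237,188),(394,177))),("cupw",((415,138),(309,303)))):print(n,onplane("scene",cc[0],.0275 if n=="cup_bench" else .11),onplane("side",cc[1],.0275 if n=="cup_bench" else .11))
b=(b1+b2)/2
for yaw in(-.3,-.2,-.1,0,.1,.2,.3):
  for s in(1,-1):
    print(yaw,s,bot.solve_ik([b[0],b[1],.2],quat(yaw,s)),bot.solve_ik([b[0],b[1],.047],quat(yaw,s)))
E
```

```text
[0.543  0.0723 0.065 ] [0.5387 0.0751 0.068 ] [0.525  0.2919 0.084 ] [0.5155 0.2978 0.084 ] [0.7975 0.0992 0.065 ] [0.807  0.0949 0.065 ]
0.2203589526244972 0.08153933711844655 0.255973876265925 0.10512148243532715
0.22387988255219 0.10373226911644731 0.2689864316934341 0.07391431220423134
cup_bench [ 0.4087 -0.1088  0.0275] [ 0.3997 -0.1103  0.0275]
cupw [0.5016 0.3024 0.11  ] [0.5025 0.2918 0.11  ]
-0.3 1 [ 0.0002  0.3414 -0.254   0.9754  0.      0.3002] [ 0.0002  0.5117 -0.4353  0.6239  0.      0.3002]
-0.3 -1 [ 0.0002  0.3414 -0.254   0.9754  0.     -2.8414] [ 0.0002  0.5117 -0.4353  0.6239  0.     -2.8414]
-0.2 1 [ 0.0002  0.3414 -0.254   0.9754  0.      0.2002] [ 0.0002  0.5117 -0.4353  0.6239  0.      0.2002]
-0.2 -1 [ 0.0002  0.3414 -0.254   0.9754  0.     -2.9414] [ 0.0002  0.5117 -0.4353  0.6239  0.     -2.9414]
-0.1 1 [ 0.0002  0.3414 -0.254   0.9754  0.      0.1002] [ 0.0002  0.5117 -0.4353  0.6239  0.      0.1002]
-0.1 -1 [ 0.0002  0.3414 -0.254   0.9754  0.     -3.0414] [ 0.0002  0.5117 -0.4353  0.6239  0.     -3.0414]
0 1 [ 0.0002  0.3414 -0.254   0.9754  0.      0.0002] [ 0.0002  0.5117 -0.4353  0.6239  0.      0.0002]
0 -1 [ 0.0002  0.3414 -0.254   0.9754  0.     -3.1414] [ 0.0002  0.5117 -0.4353  0.6239  0.     -3.1414]
0.1 1 [ 0.0002  0.3414 -0.254   0.9754  0.     -0.0998] [ 0.0002  0.5117 -0.4353  0.6239  0.     -0.0998]
0.1 -1 [ 0.0002  0.3414 -0.254   0.9754  0.      3.0418] [ 0.0002  0.5117 -0.4353  0.6239  0.      3.0418]
0.2 1 [ 0.0002  0.3414 -0.254   0.9754  0.     -0.1998] [ 0.0002  0.5117 -0.4353  0.6239  0.     -0.1998]
0.2 -1 [ 0.0002  0.3414 -0.254   0.9754  0.      2.9418] [ 0.0002  0.5117 -0.4353  0.6239  0.      2.9418]
0.3 1 [ 0.0002  0.3414 -0.254   0.9754  0.     -0.2998] [ 0.0002  0.5117 -0.4353  0.6239  0.     -0.2998]
0.3 -1 [ 0.0002  0.3414 -0.254   0.9754  0.      2.8418] [ 0.0002  0.5117 -0.4353  0.6239  0.      2.8418]
```

Run:
```python
from h import *
bot.move_pose([.532,.074,.2],quat(.09))
p=bot.read_position();q=bot.read_tool_rot();im=bot.camera("wrist")
cv2.imwrite("pics/w1.png",im[:,:,::-1])
print(p,q,bot.search_frame("wrist","bolt")[:2],bot.read_clock(),bot.read_gripper_width())
```

```text
[0.5319 0.0747 0.2001] [-0.4768  0.4767  0.5223 -0.5221] [{'bbox': [301.8, 186.7, 29.2, 24.6], 'confidence': 0.59}] 2.75 1.0015353197630843
```

View pics/w1.png

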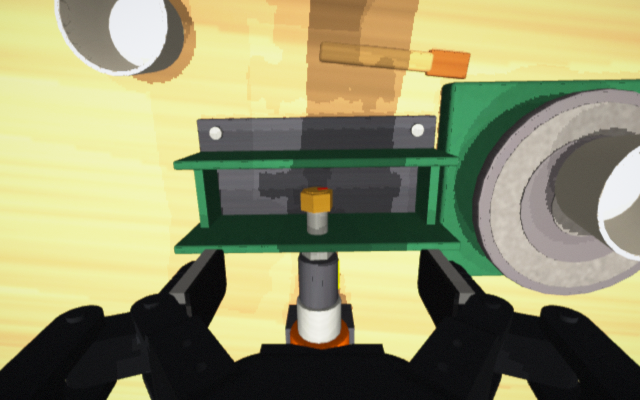

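The wrist view shows the head at about (316,201) between the lip (top edge from (177,165) to (458,160)) and the bracket ((178,249) to (455,246)). The scraper and bench cup lie at the top, clear of the jaws.

```bash
python3 - <<'E'
from h import *
p=bot.read_position();q=bot.read_tool_rot()
W=lambda u,v,z:wristplane(p,q,(u,v),z)
L=[W(177,166,.075),W(458,161,.075)];B=[W(178,250,.095),W(455,247,.095)]
for P in(L,B):
    d=P[1]-P[0];print(P,np.linalg.norm(d),np.arctan2(-d[0],d[1]))
print("head top back/front",W(316,193,.078),W(316,211,.078),"mid",W(316.5,199,.065), "side edges",W(301,202,.072),W(331.5,202,.072))
E
python3 -c "
import cv2;a=cv2.imread('pics/w1.png')[140:260,160:480];cv2.imwrite('pics/w1c.png',cv2.resize(a,None,fx=2.5,fy=2.5,interpolation=2))"
```

```text
[array([ 0.5218, -0.0472,  0.075 ]), array([0.4963, 0.1861, 0.075 ])] 0.23471780934629566 0.10901920769519932
[array([ 0.5886, -0.0398,  0.095 ]), array([0.565 , 0.1896, 0.095 ])] 0.2306149683904067 0.10261125302778512
head top back/front [0.5337 0.0706 0.078 ] [0.5497 0.072  0.078 ] mid [0.5427 0.0716 0.065 ] side edges [0.5446 0.0583 0.072 ] [0.5422 0.0848 0.072 ]
```

View pics/w1c.png

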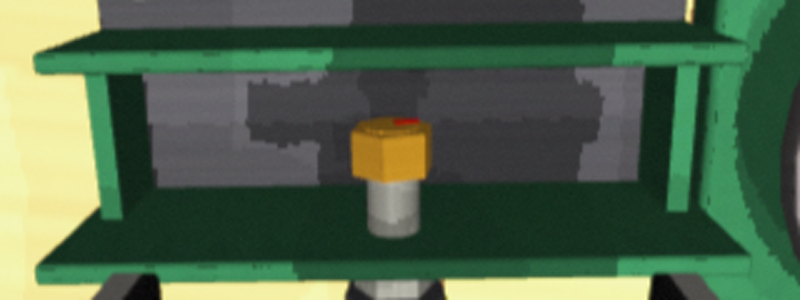

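Run:
```python
from h import *
bot.move_pose([.543,.072,.16],quat(.105))
print(bot.move_linear([.543,.072,.0445],speed=.06,until_force=15),bot.read_position(),bot.read_ft_force())
cv2.imwrite("pics/w2.png",bot.camera("wrist")[:,:,::-1])
bot.set_gripper(0.0,60)
print(bot.read_gripper_width(),bot.read_position(),bot.read_ft_force(),bot.read_moment(),bot.read_clock())
cv2.imwrite("pics/w3.png",bot.camera("wrist")[:,:,::-1])
bot.wait(1.)
print(bot.read_gripper_width(),bot.read_ft_force(),bot.read_moment(),bot.read_clock())
b=bot.camera("wrist")[:,:,::-1]
cv2.imwrite("pics/w23.png",cv2.resize(np.hstack([cv2.imread("pics/w3.png")[100:,120:520],b[100:,120:520]]),None,fx=1,fy=1))
```

```text
False [0.5433 0.072  0.0448] [-0.8018 -1.1238  0.3163]
0.2937127302952705 [0.5431 0.0713 0.0446] [-0.3803 -4.3153  1.6018] [-0.7377  0.029   0.0461] 5.75
0.2940669553330781 [-0.2971 -5.3084  2.2622] [-1.0336  0.0771  0.0497] 6.8
```

View pics/w23.png

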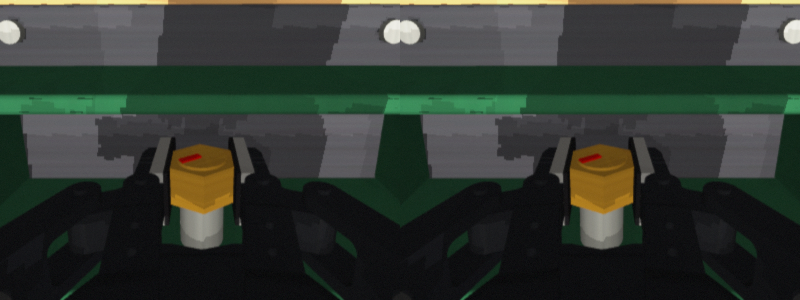

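Both crops show the head square between the pads, with the red mark at the same place (188,158) one second apart. The head is held, so now I wait for the nut to run up.

Run:
```python
from h import *
a=bot.camera("wrist").astype(int);S=bot.camera("scene").astype(int)
for i in range(12):
    bot.wait(1.)
    b=bot.camera("wrist").astype(int);T=bot.camera("scene").astype(int)
    d=abs(b-a).sum(2);e=abs(T-S).sum(2)[185:260,315:380]
    print(round(bot.read_clock(),1),round(bot.read_gripper_width(),4),bot.read_moment(),bot.read_ft_force(),(d>60).sum(),(e>40).sum());a,S=b,T
cv2.imwrite("pics/w4.png",np.hstack([b[200:,240:400],T[150:350,270:470]]).astype(np.uint8)[:,:,::-1])
```

```text
8.1 0.2946 [-1.0331  0.107   0.0681] [ 0.4023 -5.2191  1.2207] 0 28
9.2 0.2935 [-1.0125  0.0661  0.071 ] [-0.1783 -4.8616  1.0465] 2 22
10.2 0.2923 [-1.0155  0.1019  0.0232] [-0.6732 -4.9412  2.0555] 2 18
11.3 0.2955 [-0.9856  0.0614 -0.0192] [-0.3042 -4.5817  1.5602] 0 43
12.4 0.2954 [-1.0096  0.0719  0.0901] [-0.6932 -5.0449  1.8624] 1 63
13.6 0.2945 [-0.959   0.1146  0.0771] [-0.6819 -5.1987  2.4543] 71 89
14.7 0.2907 [-1.0065  0.0857  0.0489] [-0.7511 -5.7475  0.9297] 0 0
15.8 0.2893 [-1.0144  0.1171  0.0392] [ 0.2935 -4.6757  1.1088] 0 0
16.9 0.2945 [-0.9681  0.097   0.0532] [-0.4004 -4.8058  1.8563] 0 0
17.9 0.2928 [-0.9761  0.1027  0.0652] [ 0.4395 -5.538   2.3641] 0 0
19.1 0.2967 [-0.9634  0.014   0.0434] [-0.2182 -5.2712  2.8353] 1 1
20.1 0.2911 [-1.013   0.1024  0.1039] [-0.2725 -5.7499  1.3571] 1 1
```

View pics/w4.png

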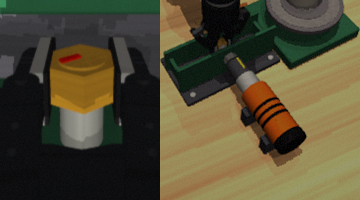

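The head is still held, with its mark at (70,58). The socket pixels kept changing until about 13.6 s and then stayed still for 6 s, so the runner has stalled and I'm handing the job in.

```bash
python3 -c "
from cell import bot
bot.close_job()"
```

```text
the job is handed in; nothing more can be done
```

I gripped the bolt head square across its flats in the gap, with the grip set to 60 N. I held it until the nut ran up and the runner stalled, then handed the job in at about 20 s, still holding.

- **Head:** the gripper opening stayed at about 0.29 (25 mm, against 26 mm across flats). The red mark on the head stayed where it was. The wrist view barely changed from about 7 s to 20 s, except for one small flicker (71 pixels) around 13.6 s, about when the nut came tight.
- **Runner:** the scene camera showed the socket turning until about 13.6 s and then still for over 6 s. That fits a tight nut and a stalled runner, but I couldn't read the thread angle or spindle speed directly.
- **Forces:** the tool force stayed around 5 to 6 N, well under the limits.
- **Cups and scraper:** nothing came near them that I could see, and no unexpected contact showed. I didn't measure their positions again at the end.

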